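# Draw two plugs from a sprung portioner and tip them into the tray

### The job

Portion out two plugs: draw the sprung gate of the three-lane portioner out by its black handle until its pointer stands on the second of the three black lines and hold it there for a second, then ease it all the way home without letting it snap back, so that two plugs have dropped into the steel pan and the third stays in its lane. Then take the pan by its black handle, tip the two plugs over its ramp into the aluminium tray, and set the empty pan down flat on the bench beside the tray or wherever there is room. Leave the tray and the glassware and bottles where they stand.

Things in the scene. Friction and masses are not known exactly. Their poses are not given: they have to be found in the camera images.
- portioner: Fixed three-lane chute, 140 mm wide, 130 mm high at the back. Origin on the bench under the middle of its lip. x points from the lip up the 20 degree slope (78 mm deep), y is the way the gate is drawn. Lip 62 mm above the bench, open below between side legs (6 mm thick at y = +-67 mm, x = 0 to 78 mm). Lanes 28 mm wide at y = -34, 0, +34 mm; the gate plate closes their mouths.
- gate (a joint): How far the gate is drawn out along portioner +y, in m: 0 home, 0.115 the stop. A spring pulls it home: 4 N at home, 1 N more per 10 mm; let go, it snaps back (over 0.3 m/s is a snap), so lead it home in the hand. Lines at 0.038, 0.072, 0.106: one, two, three lanes open, from the y = -34 mm lane on. On the line: within 5 mm.
- gate_grip (a point): Where to take the gate's handle: a black upright block, 14 mm along portioner y, 32 mm along x, 60 to 122 mm high; this point is in its middle, 105 mm above the bench. At home it stands at portioner y = 125 mm, 55 mm from the chute's side. Axes as the portioner's. It moves with the gate.
- pointer (a point): Middle of the thin dark bar under the gate's handle that reads on the scale; moves with the gate. Axes as the portioner's.
- mark_2 (a point): Middle of the second black line on the white scale plate (70 mm wide, top 50 mm above the bench, portioner y = 72 to 262 mm). The pointer must stand at the same portioner y.
- plug_0: White slippery plastic plug, a short cylinder 24 mm in diameter and 22 mm long (axis along its y), 25 g; origin at its centre. In the lane at portioner y = -34 mm, the first to be let go; it rolls off the lip into the pan.
- plug_1: The same, in the middle lane, the second to be let go.
- plug_2: The same, in the lane at y = +34 mm; it must stay there behind the gate.
- pan: Loose steel scoop pan, 220 g, 100 (x) by 110 mm (y), walls 38 mm high at back and sides; origin under its middle. No front (+x) wall: from x = 10 mm the floor ramps up at 25 degrees; tip it about 40 degrees front-down to empty it. It starts at portioner x = -13 mm, ramp under the chute, 9 mm clear of the legs, handle to the robot: draw it back along -x before lifting high.
- pan_grip (a point): Where to take the pan's handle: a black upright fin 14 mm thick (along the pan's y), from pan x = -100 to -50 mm, 16 to 62 mm high; this point is at pan x = -77 mm, 42 mm high. Axes as the pan's.
- pan_lip (a point): Middle of the top of the pan's ramp, at pan x = 50 mm, 21 mm high. Axes as the pan's.
- tray: Loose open aluminium tray on the bench to the right, 190 mm (x) by 180 mm (y), 60 mm high, walls 4 mm; origin under its centre.
- amber_jar: Bystander: amber jar, 60 mm in diameter, 100 mm high; origin under its centre. Leave alone.
- wash_bottle: Bystander: white wash bottle with a blue cap and spout, 68 mm in diameter, 210 mm high; origin under its centre. Leave alone.
- beaker: Bystander: glass beaker, 70 mm in diameter, 90 mm high; origin under its centre. Leave alone.

How it is judged:
On the way, in this order (a step that is already met when the one before it is completed fails the run):
1. the gate is drawn out to the second line, within 5 mm, and held for half a second (value of joint gate between 0.067 and 0.077 m), for 0.5 s.
2. the gate is home again (within 6 mm), two plugs lie in the pan and the third is still in its lane (value of joint gate below 0.006 m and x of plug_0 in the frame of pan between -0.05 and 0.05 m and y of plug_0 in the frame of pan between -0.055 and 0.055 m and z of each of plug_0, plug_1 in the frame of pan below 0.04 m and x of plug_1 in the frame of pan between -0.05 and 0.05 m and y of plug_1 in the frame of pan between -0.055 and 0.055 m and z of plug_2 in the frame of portioner above 0.066 m and x of plug_2 in the frame of portioner above 0 m), for 0.2 s.
3. the two plugs lie in the tray (x of plug_0 in the frame of tray between -0.09 and 0.09 m and y of plug_0 in the frame of tray between -0.085 and 0.085 m and z of plug_0 in the frame of tray between 0 and 0.045 m and x of plug_1 in the frame of tray between -0.09 and 0.09 m and y of plug_1 in the frame of tray between -0.085 and 0.085 m and z of plug_1 in the frame of tray between 0 and 0.045 m), for 0.2 s.
At the end, for the whole second after the job is handed in: The two plugs lie at rest inside the tray, the third is still in its lane behind the gate, the gate is home (within 6 mm), and the pan stands flat on the bench (within 8 mm and 0.08 rad), at rest (all of step 3 and z of plug_2 in the frame of portioner above 0.066 m and x of plug_2 in the frame of portioner above 0 m and value of joint gate below 0.006 m and height (world z) of pan between -0.004 and 0.008 m and angle between pan's own z axis and vertical below 0.08 rad and linear speed of pan below 0.02 m/s and linear speed of each of plug_0, plug_1 below 0.05 m/s); the robot touches nothing.
It fails at once if the gate snaps back (faster than 0.3 m/s) (velocity of joint gate below -0.3 m/s).
It fails at once if a bystander (jar, wash bottle, beaker) is shoved by over 30 mm or knocked over (distance of any of amber_jar, wash_bottle, beaker from where it was at the start of the episode above 0.03 m or angle between any of amber_jar, wash_bottle, beaker's own z axis and vertical above 0.5 rad).
It fails at once if the tray is shoved by over 40 mm (distance of tray from where it was at the start of the episode above 0.04 m).
It also fails if it takes over 67 s, if anything falls off the work surface, if the arm or the gripper's body presses on something with over 40 N, if the wrist force passes 120 N, or if a joint passes its speed limit or range.

### The arm

A 6-joint arm with a two-finger parallel gripper is mounted at the origin on the work surface. World frame = base frame: x ahead of the robot, y to its left, z up, the work surface at z = 0. Lengths are in m, angles in rad, forces in N, time in s.
With the tool pointing down it reaches from about 0.375 to 0.975 m from the base axis. Payload 3.8 kg.
Tool frame: the origin (TCP) lies midway between the tips of the shut fingers; the grasp point (between the pads) lies 19 mm behind it; z points along the fingers, y is the line along which they close (so a half turn about z gives the same grasp; the last joint's range is limited). The gripper opens to 88 mm and grips with 3 to 60 N. Pads are 18 mm wide; open, the fingers measure 123 mm over their backs; the gripper's body (75 mm by 187 mm) begins 45 mm behind the grasp point.
Start: joints at [-1.3, 0.264, 1.604, -0, 1.274, -0.037], TCP at [0.204, -0.643, 0.239] pointing down, gripper open.
Joint ranges: [-2.63, 2.63], [-0.94, 2.18], [0.31, 2.57], [-1.31, 4.45], [0, 2.66], [-2.55, 2.55]. Speed limits (rad/s): [2.57, 2.57, 3.14, 3.14, 3.14, 3.14].

### API

Orientations are given as a rotation vector (axis times angle).
In Python, from cell import manip, inverse_kinematics, cams, order gives the robot as it stands. Calls block until the motion is done:
- manip.move_pose(position, orientation): joint-space move of the TCP to a pose.
- manip.move_linear(position, rate=0.15, rot=None): straight line of the TCP; rot=None keeps the orientation; rate is the mean speed in m/s.
- manip.set_joints(angles): joint-space move.
- manip.set_gripper(opening, force=None): finger opening in m; force is the grip in N (None keeps the last); returns when the fingers have stopped.
- manip.dwell(seconds).
- inverse_kinematics(position, orientation): joint angles nearest the present ones, or None.
- manip.state(): the state.
- cams.capture(name): name is "side" or "top"; returns a dict with "image" (420x560x3 uint8, blue, green, red), "z_map" (420x560 float32, m along the optical axis (not along the pixel's ray), 0 where there is no reading), "intrinsics" (3x3 intrinsics, pixels), "position" and "orientation" of the camera in the world. Camera axes: x right, y down, z forward; pixel columns grow to the right and rows downward; lengths in m; the calibration is good to about 2 mm. A picture is of the moment at which its call begins.
A pose or a line that the arm cannot do raises manip.IKError and nothing moves.
- order.close_job(): hands the job in; it is judged then, once.
The state is a dict: "clock": time; "joint_pos": joint angles; "joint_velocities": joint speeds; "tau": joint torques, N m; "tool_pos": TCP position; "tcp_rot": TCP orientation; "contact_force": force on the tool from outside, world axes, zero at the start; "moment": the same for the moment, N m; "gripper_width": finger opening in m; "grasp_force": force on a finger pad.
Only numpy, scipy, OpenCV 4.12 (cv2) and the standard library are available. Lean on these libraries where they do the work, as an engineer would, in place of code of your own. Each camera call takes 0.05 s, during which the arm holds its last target. There are 200 camera calls.

## Working session

There is one attempt and no reset: what is moved stays moved. The work goes in short steps, each a Python script; the robot and the scene stay as the last script left them, time stands still between calls to the robot, and variables do not carry over. Pictures are saved under pics/ and viewed, at most 10 in all, crops included, and the job is handed in when it is done.

```bash
ls; mkdir -p pics
python3 - <<'E'
from cell import manip,cams
import cv2,numpy as np
for n in("side","top"):
    c=cams.capture(n); cv2.imwrite(f"pics/{n}0.png",c["image"]); np.savez(f"{n}0.npz",**c)
    print(n,c["intrinsics"].tolist(),c["position"],c["orientation"])
s=manip.state();print(s["clock"],s["tcp_rot"],s["contact_force"])
E
```

```text
pics
side [[461.0598750435148, 0.0, 282.22950516362516], [0.0, 461.0598750435148, 210.90288383629198], [0.0, 0.0, 1.0]] [0.43737083 0.77594373 0.72442231] [-0.29700583  2.73576253 -1.36176731]
top [[380.44871186633355, 0.0, 281.07831004228603], [0.0, 380.44871186633355, 202.69672684225978], [0.0, 0.0, 1.0]] [ 0.54609526 -0.01394121  0.87102338] [-2.18089163  2.2134035  -0.01694617]
0.1 [-3.10245109e+00 -4.81271998e-01  3.85085788e-04] [ 0.87941072 -0.43858594 -0.21041107]
```

View pics/top0.png

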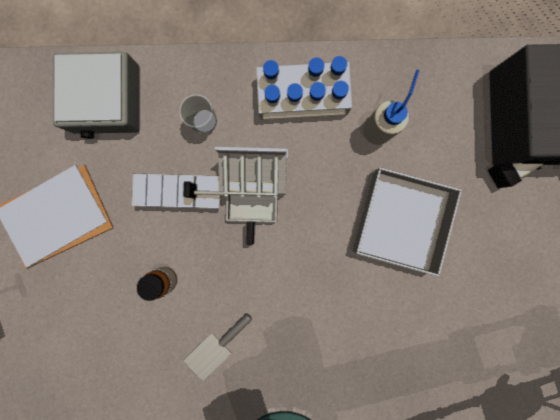

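View pics/side0.png

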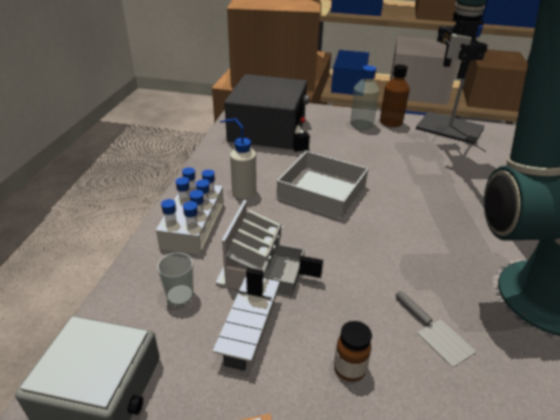

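The top view shows the portioner at about (252,185), with the gate handle at (190,189) and scale lines at x≈147/162/178/195. The pan handle is at (250,233) and the tray at (408,222). The jar (155,285), wash bottle (392,120) and beaker (198,113) are clear of the paths I expect to use. Next I'll measure with depth and masks.

```bash
cat > h.py <<'E'
import numpy as np,cv2
from scipy.spatial.transform import Rotation as R
def cloud(c):
    K=c["intrinsics"];h,w=c["z_map"].shape
    u,v=np.meshgrid(np.arange(w),np.arange(h)); z=c["z_map"]
    P=np.stack([(u-K[0,2])/K[0,0]*z,(v-K[1,2])/K[1,1]*z,z],-1)
    return P@R.from_rotvec(c["orientation"]).as_matrix().T+c["position"]
def ray(c,uv,z):
    K=c["intrinsics"];uv=np.atleast_2d(uv).astype(float)
    d=np.c_[(uv[:,0]-K[0,2])/K[0,0],(uv[:,1]-K[1,2])/K[1,1],np.ones(len(uv))]@R.from_rotvec(c["orientation"]).as_matrix().T
    return c["position"]+d*((z-c["position"][2])/d[:,2])[:,None]
E
python3 - <<'E'
from h import *
c=dict(np.load("top0.npz"));P=cloud(c);I=c["image"].astype(int);g=I.max(2);Z=P[...,2]
v,u=np.mgrid[:420,:560]
def box(a,b,cc,d):return (u>=a)&(u<b)&(v>=cc)&(v<d)
def rep(n,m,z):
    pts=np.c_[u[m],v[m]].astype(np.float32)
    print(n,m.sum(),"z",np.round(np.percentile(Z[m],[5,50,95]),3)); 
    r=cv2.minAreaRect(ray(c,pts,z)[:,:2].astype(np.float32));print("  ",np.round(r[0],4),np.round(r[1],4),round(r[2],1),"mean",np.round(ray(c,pts,z)[:,:2].mean(0),4))
rep("gate handle",box(175,205,175,205)&(g<60)&(Z>.1),.122)
rep("pan handle",box(235,265,215,255)&(g<60)&(Z>.045),.062)
rep("plate",box(120,235,165,220)&(abs(Z-.05)<.008)&(g>90),.05)
rep("back wall",box(205,300,140,165)&(abs(Z-.13)<.008)&(g>100),.13)
rep("tray rim",box(345,470,155,285)&(abs(Z-.06)<.008),.06)
for n,b in(("jar",(130,185,260,305)),("beaker",(170,225,90,145)),("wash",(360,425,60,150)),("bottles",(250,360,50,125))):
    m=box(*b)&(Z>.03);rep(n,m,float(np.percentile(Z[m],90)))
a=I.mean(2)[184:200,125:225].mean(0);print(a.astype(int).tolist())
cv2.imwrite("pics/crop.png",cv2.resize(c["image"][130:260,120:310],None,fx=4,fy=4,interpolation=cv2.INTER_CUBIC))
E
```

```text
gate handle 139 z [0.105 0.123 0.126]
   [0.599  0.1802] [0.0199 0.0299] 89.6 mean [0.5994 0.1817]
pan handle 159 z [0.06  0.063 0.066]
   [0.5086 0.0652] [0.0149 0.0467] 89.2 mean [0.5092 0.0663]
plate 2474 z [0.05  0.052 0.054]
   [0.6024 0.2189] [0.2073 0.0701] 87.5 mean [0.6026 0.2329]
back wall 266 z [0.127 0.131 0.134]
   [0.6761 0.0566] [0.1396 0.0072] 87.5 mean [0.6761 0.0563]
tray rim 918 z [0.053 0.06  0.063]
   [ 0.5294 -0.2707] [0.1818 0.1899] 73.7 mean [ 0.5305 -0.2785]
jar 932 z [0.041 0.101 0.104]
   [0.4155 0.243 ] [0.0954 0.0797] 82.8 mean [0.4108 0.2539]
beaker 732 z [0.035 0.071 0.093]
   [0.752  0.1683] [0.0776 0.0945] 86.0 mean [0.7636 0.1709]
wash 1465 z [0.049 0.129 0.207]
   [ 0.733  -0.2048] [0.1309 0.1055] 4.8 mean [ 0.7162 -0.198 ]
bottles 4598 z [0.057 0.061 0.117]
   [ 0.8001 -0.0565] [0.2057 0.1417] 87.4 mean [ 0.8034 -0.0517]
[132, 131, 131, 131, 132, 132, 134, 155, 180, 183, 183, 183, 183, 183, 182, 183, 183, 182, 182, 179, 150, 121, 157, 180, 183, 182, 183, 183, 183, 183, 183, 183, 182, 183, 182, 173, 138, 132, 174, 182, 182, 183, 183, 182, 182, 183, 182, 183, 183, 183, 180, 157, 120, 145, 179, 183, 181, 163, 112, 57, 44, 46, 46, 44, 34, 22, 19, 18, 19, 32, 57, 93, 134, 156, 159, 160, 160, 161, 160, 159, 159, 160, 160, 161, 162, 163, 162, 162, 162, 160, 160, 160, 159, 150, 132, 118, 115, 113, 107, 125]
```

View pics/crop.png

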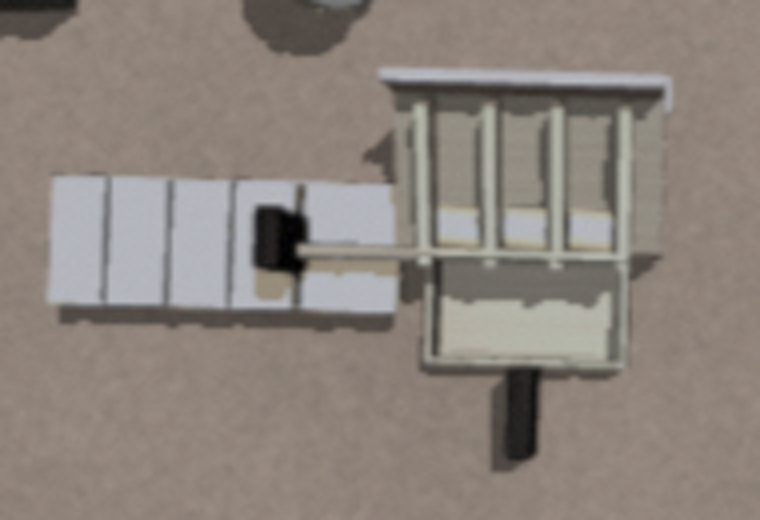

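The crop shows the gate at home, with the pointer at crop x≈300 and the lines at 232, 170 and 107. The bar from the chute meets the handle near (300,250), all three plugs are in their lanes, and the pan handle is at (522,410). Before moving I'll check the bar height and which poses the arm can reach.

```bash
cat >> h.py <<'E'
PY=np.radians(-2.5)
PX=np.array([np.cos(PY),np.sin(PY),0]);PYv=np.array([-np.sin(PY),np.cos(PY),0])
GATE=np.array([.5995,.1835,.105]); PGRIP=np.array([.511,.065,.042])
def tool(h,th,s):
    """object-x heading h, front-down pitch th; tool y = s*object y, tool z = -object z"""
    return (R.from_euler('z',h)*R.from_euler('y',th)*R.from_matrix(np.array([[s,0,0],[0,s,0],[0,0,1.]])@np.diag([-1,1,-1]))).as_rotvec()
def tcp(grasp,rv): return np.asarray(grasp)+.019*R.from_rotvec(rv).apply([0,0,1])
def grip_for_lip(lip,h,th):
    return np.asarray(lip)-(R.from_euler('z',h)*R.from_euler('y',th)).apply([.127,0,-.021])
E
python3 - <<'E'
from h import *
from cell import inverse_kinematics as ik
c=dict(np.load("top0.npz"));P=cloud(c)
print("bar",np.round(P[190:196,197:225:4,2],3))
m=(np.abs(P[...,2]-.2)<.03);print("wash cap",np.round(np.median(P[100:130,375:420][m[100:130,375:420]],0),3))
q=lambda p,rv:(lambda j:None if j is None else np.round(j,2))(ik(tcp(p,rv),rv))
for s in(1,-1):
    print("s",s,"gate",q(GATE,tool(PY,0,s)),"pan",q(PGRIP,tool(PY,0,s)),"back",q(PGRIP-.09*PX,tool(PY,0,s)))
    T=np.array([.529,-.271,0]);
    for hd in(-106.3,-90,-60,-45,-25,-16.3):
        h=np.radians(hd);d=np.array([np.cos(h),np.sin(h),0])
        lip=T-.05*d+[0,0,.06]
        print(hd,[q(grip_for_lip(lip+[0,0,.06*(t==0)],h,np.radians(t)),tool(h,np.radians(t),s)) is not None for t in(0,20,40,50)],q(grip_for_lip(lip,h,.75),tool(h,.75,s)),np.round(grip_for_lip(lip,h,.75),3))
E
```

```text
bar [[0.053 0.052 0.054 0.051 0.052 0.05  0.065]
 [0.084 0.085 0.085 0.086 0.085 0.084 0.085]
 [0.086 0.086 0.085 0.083 0.086 0.085 0.086]
 [0.086 0.084 0.084 0.086 0.085 0.087 0.087]
 [0.052 0.05  0.083 0.083 0.085 0.085 0.083]
 [0.052 0.052 0.05  0.052 0.053 0.053 0.001]]
wash cap [ 0.738 -0.223  0.198]
s 1 gate [ 0.26  0.31  1.85  0.    0.99 -1.27] pan [ 0.08  0.2   2.12 -0.    0.81 -1.45] back [ 0.1   0.05  2.3  -0.    0.79 -1.42]
-106.3 [True, True, True, True] [-0.66  0.33  1.89  0.71  1.33 -0.69] [ 0.565 -0.148  0.162]
-90 [True, True, True, True] [-0.64  0.36  1.83  0.58  1.47 -0.86] [ 0.529 -0.142  0.162]
-60 [True, True, True, True] [-0.58  0.42  1.76  0.31  1.66 -1.19] [ 0.465 -0.16   0.162]
-45 [True, True, True, True] [-0.55  0.43  1.74  0.16  1.71 -1.38] [ 0.438 -0.18   0.162]
-25 [True, True, True, True] [-0.5   0.44  1.73 -0.05  1.72 -1.63] [ 0.412 -0.217  0.162]
-16.3 [True, True, True, True] [-0.49  0.43  1.73 -0.14  1.71 -1.74] [ 0.406 -0.235  0.162]
s -1 gate [0.26 0.31 1.85 0.   0.99 1.87] pan [0.08 0.2  2.12 0.   0.81 1.69] back [0.1  0.05 2.3  0.   0.79 1.72]
-106.3 [False, False, True, True] [-0.66  0.33  1.89  0.71  1.33  2.45] [ 0.565 -0.148  0.162]
-90 [False, True, True, True] [-0.64  0.36  1.83  0.58  1.47  2.28] [ 0.529 -0.142  0.162]
-60 [True, True, True, True] [-0.58  0.42  1.76  0.31  1.66  1.95] [ 0.465 -0.16   0.162]
-45 [True, True, True, True] [-0.55  0.43  1.74  0.16  1.71  1.77] [ 0.438 -0.18   0.162]
-25 [True, True, True, True] [-0.5   0.44  1.73 -0.05  1.72  1.51] [ 0.412 -0.217  0.162]
-16.3 [True, True, True, True] [-0.49  0.43  1.73 -0.14  1.71  1.4 ] [ 0.406 -0.235  0.162]
```

Run:
```python
from h import *
from cell import manip,cams
rv=tool(PY,0,1); g=GATE+[0,0,.006]
manip.move_pose([.42,-.15,.28],rv)
manip.set_gripper(.05,50)
manip.move_pose(tcp(g,rv)+[0,0,.08],rv)
manip.move_linear(tcp(g,rv),rate=.1)
s0=manip.state();print(s0["clock"],s0["contact_force"])
manip.set_gripper(0,50)
s=manip.state();print(s["clock"],s["gripper_width"],s["grasp_force"],s["contact_force"])
p0=s["tool_pos"]
for d in(.03,.06,.072):
    manip.move_linear(p0+d*PYv,rate=.05); s=manip.state();print(s["clock"],(s["tool_pos"]-p0)@PYv,s["contact_force"],s["gripper_width"])
c=cams.capture("side");np.savez("side1.npz",**c)
c2=cams.capture("top");np.savez("top1.npz",**c2)
print(manip.state()["clock"])
cv2.imwrite("pics/g.png",np.vstack([cv2.resize(x,(760,300),interpolation=cv2.INTER_CUBIC) for x in(c["image"][220:370,180:370+190],c2["image"][140:260,100:304+100])]))
```

```text
5.175 [-0.57870183 -1.43565443 -0.28455866]
5.8167 0.013665001064931733 49.99932859092951 [-0.29321424  0.61819156  0.70998748]
6.575 0.028375535497062496 [-1.33897128 -5.89655193  2.4918732 ] 0.01361786630588301
7.325 0.05735577640141617 [-0.02862084 -9.04968599  3.36038852] 0.013422200227288815
7.7167 0.069025953754273 [ -0.82219949 -10.2396738    4.14029214] 0.013576895427761027
7.8167
```

View pics/g.png

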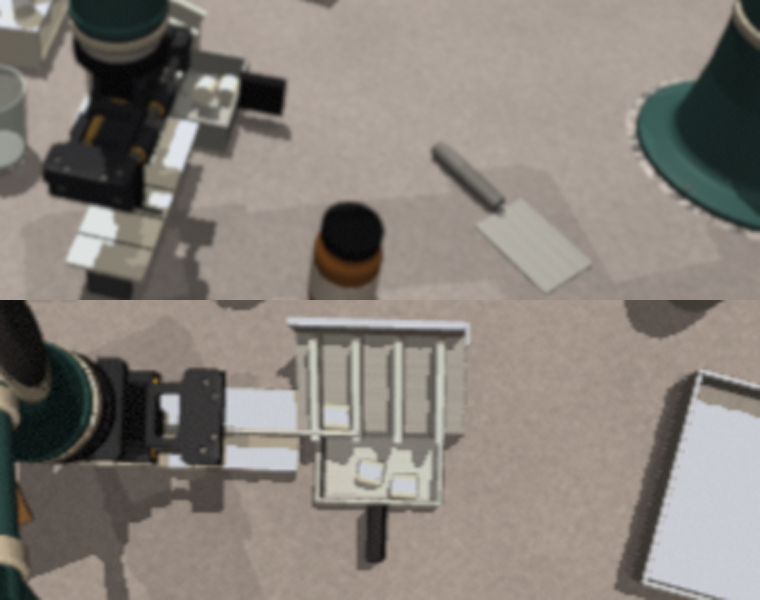

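The lower half shows both plugs in the pan at about (370,472) and (403,486), the third still in its lane at (337,417), and the gate tip still covering that lane. The arm sagged about 3 mm under the spring, so I'll add that back, hold, and ease the gate home.

Run:
```python
from h import *
from cell import manip,cams
s=manip.state();p=s["tool_pos"]
rv=tool(PY,0,1)
home=tcp(GATE+[0,0,.006],rv)
pull=lambda:(manip.state()["tool_pos"]-home)@PYv
print(pull())
manip.move_linear(home+.0745*PYv,rate=.03);manip.dwell(1.1);print("held",pull())
manip.move_linear(home+.035*PYv,rate=.04)
manip.move_linear(home+.008*PYv,rate=.03);print(pull())
manip.move_linear(home-.001*PYv,rate=.02);manip.dwell(.3)
s=manip.state();print(pull(),s["contact_force"])
manip.set_gripper(.045)
print(manip.state()["contact_force"])
manip.move_linear(home+[0,0,.09],rate=.15)
# clear to above the pan handle
manip.move_pose(tcp(PGRIP,rv)+[0,0,.1],rv)
c=cams.capture("top");np.savez("top2.npz",**c);c2=cams.capture("side")
print(manip.state()["clock"])
cv2.imwrite("pics/h.png",np.vstack([cv2.resize(x,(760,290),interpolation=cv2.INTER_CUBIC) for x in(c2["image"][180:330,190:390+190],c["image"][140:260,100:415])]))
```

```text
0.06923582949670574
held 0.0712530686287604
0.007712954885236497
0.0002986527501670816 [-1.45130614  4.76542403  2.6006911 ]
[ 0.83609175 -0.19588594  0.25668166]
14.4083
```

View pics/h.png

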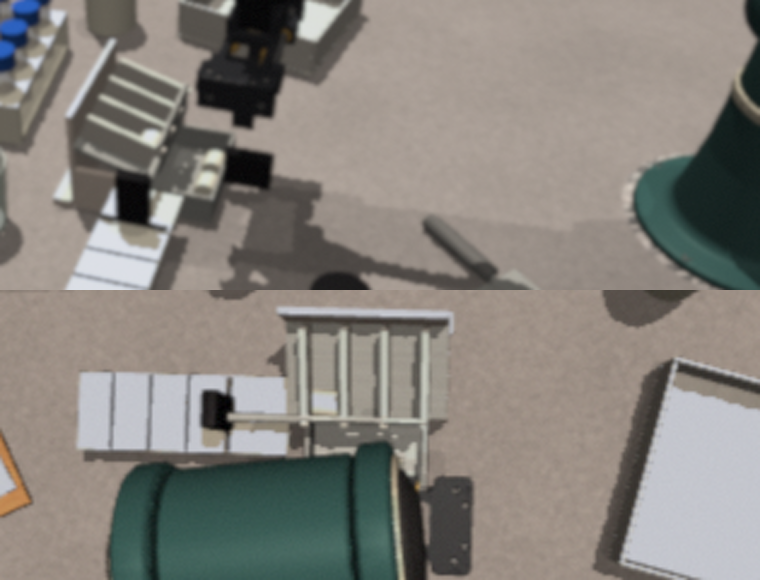

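Both plugs lie in the pan at about (210,165), the gate is home, and the third plug is in its lane at (322,403). The pan hasn't moved, so I'll grasp it, draw it back and lift.

Run:
```python
from h import *
from cell import manip,cams
rv=tool(PY,0,1);t=tcp(PGRIP,rv)
manip.move_linear(t,rate=.1)
manip.set_gripper(0,60)
s=manip.state();print(s["gripper_width"],s["grasp_force"],s["contact_force"])
manip.move_linear(t+[0,0,.004],rate=.03)
manip.move_linear(t-.095*PX+[0,0,.006],rate=.08)
manip.move_linear(t-.095*PX+[0,0,.12],rate=.1)
s=manip.state();print(s["clock"],s["contact_force"],s["moment"],s["gripper_width"])
c=cams.capture("side");cv2.imwrite("pics/l.png",c["image"])
```

```text
0.013223614950906565 59.997808411717415 [0.05596555 0.62248902 2.37612739]
19.05 [ 0.48742639 -0.29632048 -2.10489108] [ 0.06474327 -0.03294516  0.00380328] 0.013774691885838313
```

View pics/l.png

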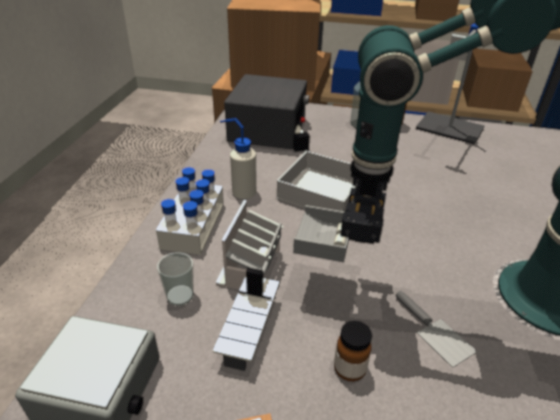

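The pan is lifted level at about (325,230), with plugs visible inside at (340,228). Next I'll carry it to the tray and tip it.

Run:
```python
from h import *
from cell import manip,cams
h=np.radians(-16.3);d=np.array([np.cos(h),np.sin(h),0]);T=np.array([.529,-.271,0])
def go(z,deg,rate):
    th=np.radians(deg);rv=tool(h,th,1)
    manip.move_linear(tcp(grip_for_lip(T-.055*d+[0,0,z],h,th),rv),rate=rate,rot=rv)
go(.15,0,.12); print(manip.state()["clock"])
go(.11,12,.06);go(.085,22,.05);go(.075,30,.04);manip.dwell(.4);go(.068,38,.04);go(.062,46,.04);manip.dwell(.8)
c=cams.capture("top");c2=cams.capture("side");print(manip.state()["clock"],manip.state()["contact_force"])
cv2.imwrite("pics/t.png",np.vstack([cv2.resize(c2["image"][130:250,230:420],(570,300)),cv2.resize(c["image"][150:290,300:490],(570,300))]))
```

```text
21.7167
25.0917 [-0.49469397 -0.07321388 -0.79033607]
```

View pics/t.png

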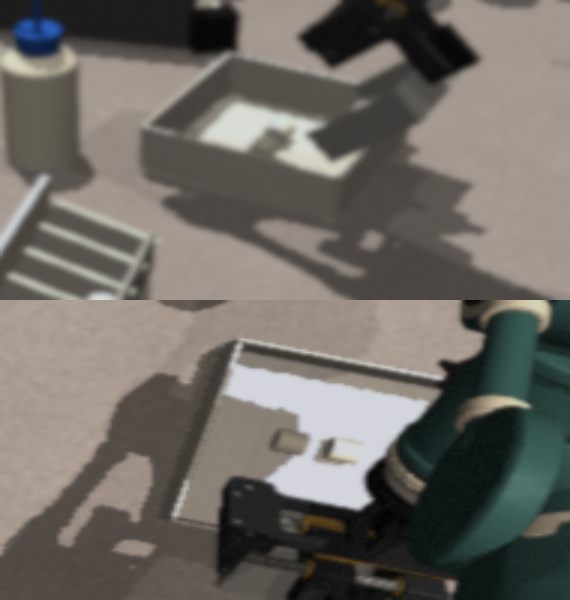

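Both plugs rest in the tray, at about (290,440) and (342,452) in the lower half, and the pan is empty. I'll set the pan down in the free space left of the tray.

Run:
```python
from h import *
from cell import manip,cams
h=np.radians(-16.3);d=np.array([np.cos(h),np.sin(h),0]);T=np.array([.529,-.271,0])
def go(g,hh,deg,rate):
    th=np.radians(deg);rv=tool(hh,th,1);manip.move_linear(tcp(g,rv),rate=rate,rot=rv)
go(grip_for_lip(T-.055*d+[0,0,.12],h,np.radians(30)),h,30,.08)
go(grip_for_lip(T-.055*d+[0,0,.16],h,0),h,0,.08)
g=np.array([.42,0,.16]);go(g,PY,0,.12)
g[2]=.06;go(g,PY,0,.1)
for z in(.052,.046,.043,.0415):
    g[2]=z;go(g,PY,0,.03);manip.dwell(.2);s=manip.state();print(z,s["contact_force"][2])
    if s["contact_force"][2]>3:break
manip.set_gripper(.045);manip.dwell(.2);print(manip.state()["contact_force"])
g[2]+=.12;go(g,PY,0,.12)
manip.move_pose([.35,-.25,.3],tool(-.6,0,1));manip.dwell(.5)
c=cams.capture("top");c2=cams.capture("side");s=manip.state();print(s["clock"],s["contact_force"])
P=cloud(c);q=P[215:260,225:330];m=(q[...,2]>.025)&(q[...,2]<.08)
cv2.imwrite("pics/e.png",np.hstack([c2["image"][100:400,150:450],c["image"][100:400,120:480]]))
```

```text
0.052 -1.8649723646935614
0.046 -0.7515079314339037
0.043 -2.119078084050272
0.0415 5.471322738634102
[-0.86613525 -0.01098569  0.38312103]
35.4083 [ 0.32702257 -0.51696036 -0.59784212]
```

View pics/e.png

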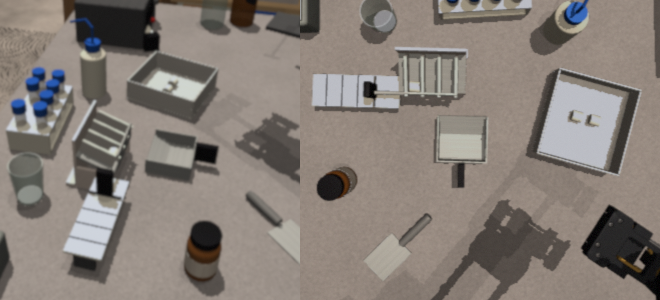

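The empty pan sits flat at (462,140), both plugs are in the tray at (577,117) and (594,120), the gate is home, and the arm is clear. Handing in.

```bash
python3 -c "
from cell import order
print(order.close_job())"
```

```text
the job is handed in; nothing more can be done
None
```

The job is handed in, with no verdict returned: two plugs are in the tray, the empty pan is on the bench, the gate was led home, and the third plug was in its lane when last seen clearly, just after the gate closed.

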